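# Press a specimen blank into the corner of a trimming nest and hold it

## Robot

A 7-joint arm with a two-finger parallel gripper is mounted at the origin on a cart in front of the work surface, level with it; the furniture and walls round the work are solid. World frame = base frame: x ahead of the robot, y to its left, z up, the work surface at z = 0. Lengths are in mm, angles in rad, forces in N, time in s.
With the tool pointing down it reaches from about 400 to 875 mm from the base axis. Payload 6.5 kg.
Tool frame: the origin (TCP) lies where the fingers leave the gripper's body, on its centre line; the fingertips stand nose_length ahead of it and the grasp point (between the pads) lies 45 mm ahead of it (nose_length is the distance from the TCP to the fingertips, in mm); z points along the fingers, y is the line along which they close (so a half turn about z gives the same grasp; the last joint's range is limited). The gripper opens to 88 mm and grips with 3 to 60 N. Pads are 18 mm wide; open, the fingers measure 123 mm over their backs; the gripper's body (75 mm by 187 mm) begins 45 mm behind the grasp point.
Start: joints at [1.035, 0.536, -0.004, 1.538, 0.003, 1.067, -0.071], TCP at [294.257, -579.572, 302.716] pointing down, gripper open.
Joint ranges: [-2.7, 2.7], [-0.37, 2.16], [-1.27, 1.26], [0.24, 2.4], [-1.31, 4.45], [0.19, 1.91], [-2.76, 2.76]. Speed limits (rad/s): [2.39, 2.39, 3.14, 3.14, 3.14, 3.14, 3.14].

## Interface

Orientations are given as a 3x3 rotation matrix whose columns are the frame's x, y, z axes.
In Python, from rig import goto, move_straight, movej, gripper_to, hold, inverse_kinematics, get_obs, grab_frame, PlanningError, job_done, nose_length gives the robot as it stands. Calls block until the motion is done:
- goto(position, orientation): joint-space move of the TCP to a pose.
- move_straight(position, v=150, frame=None): straight line of the TCP; frame=None keeps the orientation; v is the mean speed in mm/s.
- movej(angles): joint-space move.
- gripper_to(opening, grasp_force=None): finger opening in mm; grasp_force is the grip in N (None keeps the last); returns when the fingers have stopped.
- hold(seconds).
- inverse_kinematics(position, orientation): joint angles nearest the present ones, or None.
- get_obs(): the state.
- grab_frame(name): name is "side" or "top"; returns a dict with "color" (420x560x3 uint8, red, green, blue), "depth" (420x560 float32, mm along the optical axis (not along the pixel's ray), 0 where there is no reading), "fx", "fy", "cx", "cy" (pixels), "D" ([k1, k2, p1, p2, k3] as OpenCV has them; the pictures are not rectified), "R" (3x3) and "t" (3): a world point X has camera coordinates R X + t. Camera axes: x right, y down, z forward; pixel columns grow to the right and rows downward; lengths in mm; the calibration is good to about 2 mm. A picture is of the moment at which its call begins.
A pose or a line that the arm cannot do raises PlanningError and nothing moves.
- job_done(): hands the job in; it is judged then, once.
The state is a dict: "t": time; "q": joint angles; "qvel": joint speeds; "tau": joint torques, N m; "eef_pos": TCP position; "tool_rot": TCP orientation; "ft_force": force on the tool from outside, world axes, zero at the start; "moment": the same for the moment, N m; "grip_width": finger opening in mm; "grip_force": force on a finger pad.
Only numpy, scipy, OpenCV 4.12 (cv2) and the standard library are available. Lean on these libraries where they do the work, as an engineer would, in place of code of your own. Each camera call takes 0.05 s, during which the arm holds its last target. There are 200 camera calls.

## Task

Pick up the oblong resin blank (not the square one) by the rib on top and lay it flat on the plate of the corner nest with its long side along the long stop and its short side at the end stop. Push it firmly into the corner against the two sprung plungers, until it touches both steel stops at once, and finish like that: still holding it and still pressing on both stops, because the plungers push it out again if it is let go. Leave the square blank, the cup, the small bottle and the vial where they are.

Things in the scene. Friction and masses are not known exactly. Their poses are not given: they have to be found in the camera images.
- oblong_blank_mid (a point): Oblong blank, loose, about 0.14 kg: amber resin block 64 (its x) x 44 (its y) x 22 mm high (top 4 mm: grey carrier, inset 1.5 mm all round), with an upright grey grip rib in the middle of the top, 36 long (along x), 16 thick (along y), 26 mm tall: 48 mm high in all. Point: its centre, 24 mm above its underside. Either way round (half a turn) is good.
- square_blank_mid (a point): The square blank, loose, same make and same rib but 44 by 44 mm: not wanted, leave it. Point at its centre, 24 mm above its underside. The two blanks may change places.
- nest_corner (a point): Inner corner of the fixed nest, on the plate's top (8 mm above the bench), where the planes of both stop faces meet: end stop's face x = 0, long stop's face y = 0; seat on the -x, -y side. Aluminium plate 140 (x) x 120 (y) x 8 mm, polished like the stops (friction 0.2), its centre at x -48, y -38 mm from here. Centre of the seated oblong blank: x -32, y -22, z +24 mm, long side along x.
- long_stop: Steel bar 100 (x) x 14 (y) x 22 mm high on the plate; the blank touches its -y face. Origin: middle of its underside. A round brass sprung plunger, 10 mm across, stands 4 mm proud of that face, 12 mm above the plate, opposite the middle of the seated blank; it starts to yield at 1.6 N and is flush at 3.2 N.
- end_stop: Steel bar 14 (x) x 62 (y) x 22 mm high on the plate; the blank touches its -x face. Origin: middle of its underside. It has the same kind of plunger, 4 mm proud, 24 mm in -y from the corner, 12 mm above the plate, flush at 3.2 N.
- specimen_cup: Bystander: plastic cup with a blue lid, 65 mm across, 65 mm high; origin at the centre of its underside.
- small_bottle: Bystander: brown bottle with a black cap, 38 mm across, 77 mm high; origin at the centre of its underside.
- vial: Bystander: white dropper vial with a blue cap, 22 mm across, 58 mm high; origin at the centre of its underside.

How it is judged:
By the outcome, as a careful person would: the job done as asked, in the order asked, and still so for the second after the job is handed in, while the arm keeps its last pose, push and grip.
It also fails if it takes over 48 s, if anything falls off the work surface, if the arm or the gripper's body presses on something with over 40 N, if the wrist force passes 120 N, or if a joint passes its speed limit or range.

## Working session

There is one attempt and no reset: what is moved stays moved. The work goes in short steps, each a Python script; the robot and the scene stay as the last script left them, time stands still between calls to the robot, and variables do not carry over. Pictures are saved under pics/ and viewed, at most 10 in all, crops included, and the job is handed in when it is done.

```bash
ls; mkdir -p pics
python3 - <<'E'
from rig import *
import cv2,numpy as np,pickle
o=get_obs();print({k:np.round(v,3) for k,v in o.items()},nose_length)
for n in("top","side"):
    f=grab_frame(n);pickle.dump(f,open(f"{n}0.pkl","wb"));cv2.imwrite(f"pics/{n}0.png",f["color"][...,::-1])
    print(n,f["fx"],f["D"],np.round(f["R"],3).tolist(),f["t"],-f["R"].T@f["t"])
E
```

```text
pics
{'t': np.float64(0.0), 'q': array([ 1.035,  0.537, -0.004,  1.539,  0.003,  1.067, -0.071]), 'qvel': array([-0.   , -0.   ,  0.001, -0.   ,  0.   , -0.001, -0.   ]), 'tau': array([ 0.0000e+00, -5.7098e+01,  9.9100e-01, -2.5161e+01, -5.6000e-02,
        1.8000e-02,  0.0000e+00]), 'eef_pos': array([ 294.046, -579.165,  301.889]), 'tool_rot': array([[ 0.892,  0.453, -0.001],
       [ 0.453, -0.892,  0.001],
       [-0.   , -0.002, -1.   ]]), 'ft_force': array([-1.078,  0.789, -0.561]), 'moment': array([ 0.008, -0.038,  0.044]), 'grip_force': np.float64(0.0), 'grip_width': np.float64(88.609)} 64.0
top 421.32538588153966 [-0.11545263  0.          0.          0.          0.        ] [[0.022, -1.0, 0.004], [-0.989, -0.022, -0.148], [0.148, -0.001, -0.989]] [-42.07396983 504.80364157 915.00625902] [364.87126673 -29.91588724 979.69760025]
side 425.63155261789683 [0.04020077 0.         0.         0.         0.        ] [[-0.906, -0.423, -0.023], [-0.172, 0.417, -0.893], [0.387, -0.804, -0.45]] [467.22744275 148.61210698 662.64992806] [192.16643487 668.91944825 441.71348386]
```

View pics/top0.png

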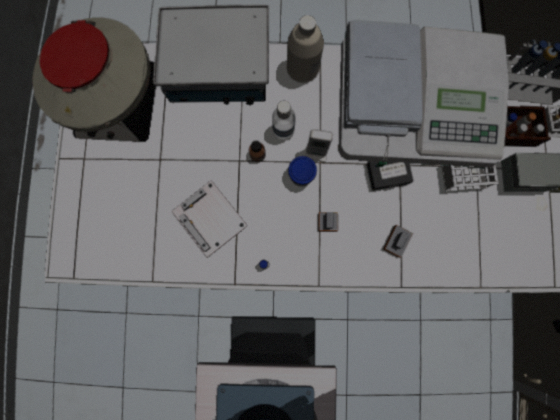

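View pics/side0.png

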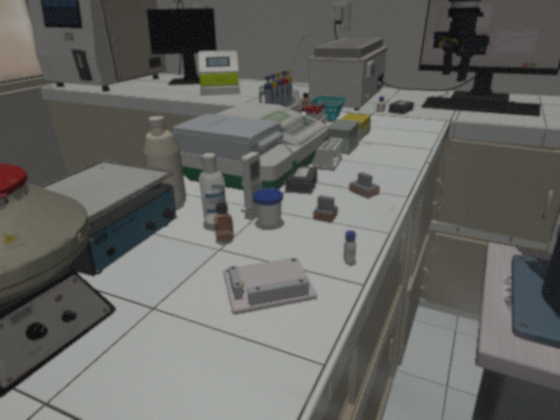

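The top view shows the nest at about (210,218), the square blank at (328,221) and the oblong blank at (399,241). The cup lid is at (302,170), the bottle at (257,150) and the vial at (263,265). The stops are on the left and upper-left edges of the nest. I'll zoom in on these.

```bash
cat > h.py <<'E'
import numpy as np,cv2,pickle
def ray(f,px):
    K=np.array([[f["fx"],0,f["cx"]],[0,f["fy"],f["cy"]],[0,0,1]])
    u=cv2.undistortPoints(np.float32(px).reshape(-1,1,2),K,np.array(f["D"])).reshape(-1,2)
    R=np.array(f["R"]);c=-R.T@f["t"]
    return c,np.c_[u,np.ones(len(u))]@R
def onz(f,px,z):
    c,d=ray(f,px);return c+d*((z-c[2])/d[:,2])[:,None]
def proj(f,P):
    K=np.array([[f["fx"],0,f["cx"]],[0,f["fy"],f["cy"]],[0,0,1]])
    return cv2.projectPoints(np.float64(P).reshape(-1,1,3),cv2.Rodrigues(np.array(f["R"]))[0],np.array(f["t"],float),K,np.array(f["D"]))[0].reshape(-1,2)
E
python3 - <<'E'
from h import *
f=pickle.load(open("top0.pkl","rb"));im=f["color"][...,::-1]
a=cv2.resize(im[172:262,165:255],None,fx=6,fy=6,interpolation=cv2.INTER_CUBIC)
b=cv2.resize(im[200:267,310:420],None,fx=6,fy=6,interpolation=cv2.INTER_CUBIC)
cv2.imwrite("pics/a.png",a);cv2.imwrite("pics/b.png",b)
g=cv2.cvtColor(f["color"],cv2.COLOR_RGB2GRAY)
print(onz(f,[[399,241],[328,221]],20),onz(f,[[210,218]],8),onz(f,[[302,170]],65),onz(f,[[257,146]],77),onz(f,[[263,265]],58))
E
```

```text
[[ 438.86598591 -300.94372848   20.        ]
 [ 481.79524702 -136.34295865   20.        ]] [[484.1216592  137.21345165   8.        ]] [[589.46673024 -72.71352055  65.        ]] [[639.05373213  28.55412061  77.        ]] [[377.73708486   8.51766515  58.        ]]
```

View pics/a.png

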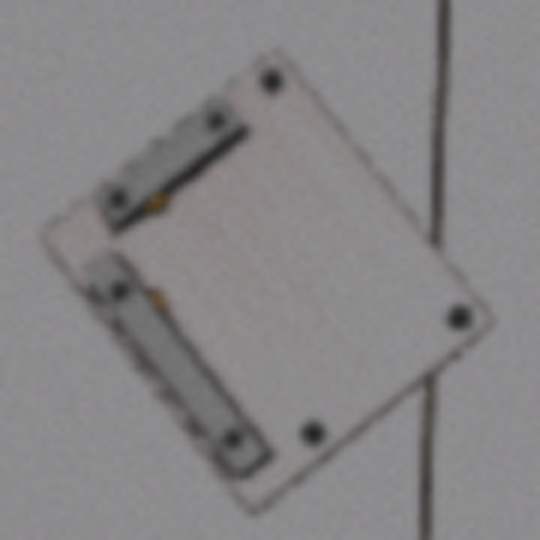

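View pics/b.png

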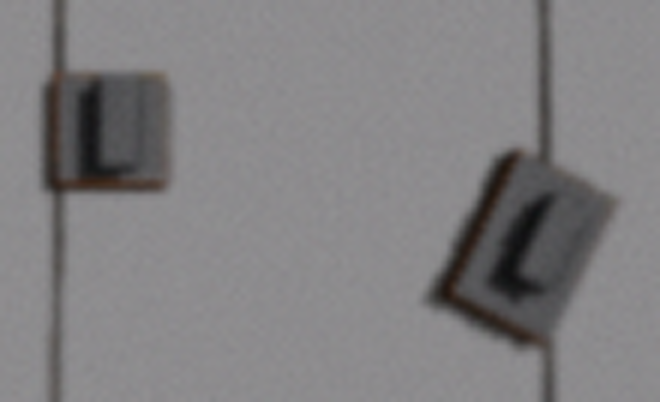

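The nest crop shows plate corners at (275,50), (490,320), (255,512) and (45,235). The end stop is at upper left and the long stop at lower left, and their brass plungers face the plate. In the other crop the oblong carrier's corners are at (520,150), (617,200), (545,340) and (450,290).

```bash
cat > fit.py <<'E'
from h import *
f=pickle.load(open("top0.pkl","rb"))
def fit(model,pts):
    m=np.float64(model);a=m-m.mean(0);b=pts-pts.mean(0)
    th=np.arctan2((a[:,0]*b[:,1]-a[:,1]*b[:,0]).sum(),(a*b).sum())
    R=np.array([[np.cos(th),-np.sin(th)],[np.sin(th),np.cos(th)]]);t=pts.mean(0)-R@m.mean(0)
    return th,R,t,np.round(pts-(m@R.T+t),1)
pn=np.array([[45,235],[275,50],[490,320],[255,512]])/6+[165,172]-.42
N=fit([[22,22],[22,-98],[-118,-98],[-118,22]],onz(f,pn,8)[:,:2])
pb=np.array([[520,150],[617,200],[545,340],[450,290]])/6+[310,200]-.42
# x along up-right; corners order: far/left(+y), far/right(-y), near/right, near/left
B=fit([[30.5,20.5],[30.5,-20.5],[-30.5,-20.5],[-30.5,20.5]],onz(f,pb,22)[:,:2])
E
python3 - <<'E'
from fit import *
print("nest",N[0],N[2],N[3].tolist());print("blank",B[0],B[2],B[3].tolist())
# side-view check: draw predicted outlines
s=pickle.load(open("side0.pkl","rb"));im=s["color"][...,::-1].copy();im=cv2.resize(im,None,fx=3,fy=3,interpolation=cv2.INTER_CUBIC)
def dr(M,m,z,c):
    p=np.float64(m)@M[1].T+M[2];P=np.c_[p,np.full(len(p),z)]
    cv2.polylines(im,[np.int32(proj(s,P)*3+1)],True,c,1)
dr(N,[[22,22],[22,-98],[-118,-98],[-118,22]],8,(0,0,255))
dr(B,[[30.5,20.5],[30.5,-20.5],[-30.5,-20.5],[-30.5,20.5]],22,(0,0,255))
dr(B,[[18,8],[18,-8],[-18,-8],[-18,8]],48,(0,255,0))
dr(N,[[0,0],[0,-62],[14,-62],[14,0]],30,(0,255,0))
dr(N,[[0,0],[-100,0],[-100,14],[0,14]],30,(0,255,0))
cv2.imwrite("pics/c.png",im[500:950,630:1180])
E
```

```text
nest 0.7046789783398918 [496.33497463 200.1092742 ] [[0.3, -3.4], [-1.8, 0.9], [-0.0, 3.0], [1.5, -0.5]]
blank -0.4772471311780561 [ 440.15103917 -299.13819729] [[-0.1, 0.4], [0.1, -0.9], [0.2, 0.1], [-0.2, 0.3]]
```

View pics/c.png

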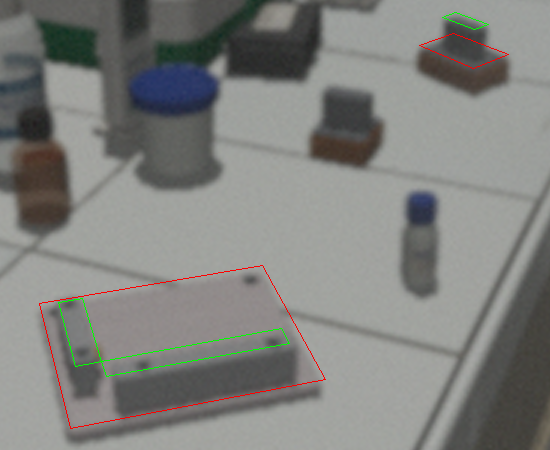

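The side view agrees with the top-view fits to within 2–3 mm, so that's good enough to act. I'll check IK and then pick.

```bash
cat >> fit.py <<'E'
def tool(th): c,s=np.cos(th),np.sin(th);return np.array([[c,s,0],[s,-c,0],[0,0,-1.]])
seat=N[1]@np.array([-32,-22])+N[2]
E
python3 - <<'E'
from fit import *
from rig import *
best=None
for k in (0,np.pi):
  for j in (0,np.pi):
    a=inverse_kinematics([*B[2],90],tool(B[0]+k));b=inverse_kinematics([*seat,97],tool(N[0]+j))
    print(k,j,None if a is None else np.round(a,2),None if b is None else np.round(b,2))
    if k==0: continue
E
```

```text
0 0 [ 0.43  0.67  0.1   1.97 -0.13  0.51 -1.42] [-0.12  0.67 -0.37  2.    0.44  0.56 -1.66]
0 3.141592653589793 [ 0.43  0.67  0.1   1.97 -0.13  0.51 -1.42] [ 0.38  0.97 -1.08  1.97  1.1   0.96  0.98]
3.141592653589793 0 [ 0.84  0.71 -0.42  1.94  0.5   0.59  1.18] [-0.12  0.67 -0.37  2.    0.44  0.56 -1.66]
3.141592653589793 3.141592653589793 [ 0.84  0.71 -0.42  1.94  0.5   0.59  1.18] [ 0.38  0.97 -1.08  1.97  1.1   0.96  0.98]
```

Run:
```python
from fit import *
from rig import *
T=tool(B[0])
goto([*B[2],170],T); gripper_to(50,40)
print(get_obs()["t"])
move_straight([*B[2],91],v=100); o=get_obs();print(o["t"],o["eef_pos"],o["ft_force"])
gripper_to(5,40); o=get_obs();print(o["t"],o["grip_width"],o["grip_force"],o["ft_force"])
move_straight([*B[2],180],v=100); o=get_obs();print(o["t"],o["eef_pos"],o["grip_width"],o["ft_force"],o["moment"])
f=grab_frame("side");cv2.imwrite("pics/d.png",cv2.resize(f["color"][90:330,200:480,::-1],None,fx=2.5,fy=2.5))
```

```text
2.1
3.0417 [ 440.47818023 -299.42045402   91.4512704 ] [-0.12402511 -0.36179919  0.32725453]
3.65 15.224015185411215 39.98479653149843 [-0.28961612  0.41080766  1.36861495]
4.6917 [ 439.79701465 -298.88515491  179.43905915] 15.588767737444101 [-0.28935441  0.29411538 -1.93892646] [0.09976072 0.01042964 0.04674677]
```

View pics/d.png

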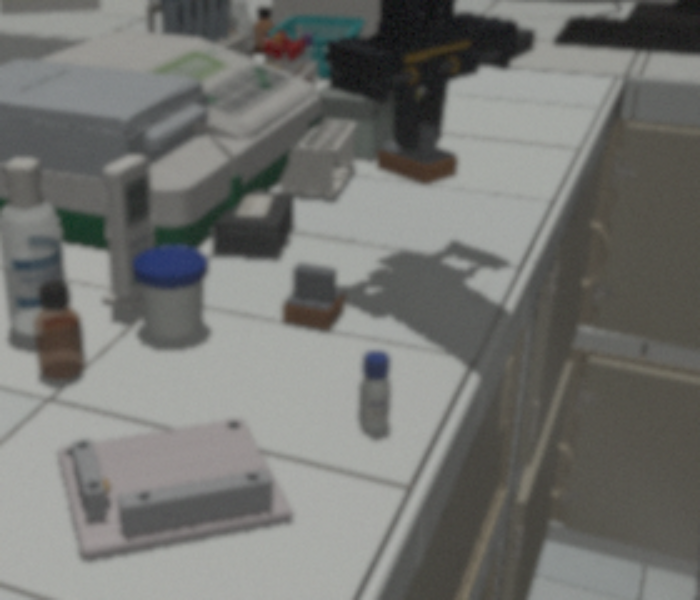

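The blank is held level, and the square blank and the others haven't moved. Next I carry it above the nest, short of the corner, and lower it until it touches.

Run:
```python
from fit import *
from rig import *
T=tool(N[0]); p=N[1]@np.array([-46,-36])+N[2]
move_straight([*B[2],200],v=100)
goto([*p,200],T); move_straight([*p,108],v=100); hold(.3)
o=get_obs();f0=o["ft_force"];print(o["t"],o["eef_pos"],f0,o["moment"])
for n in("top","side"):
    f=grab_frame(n);c=f["color"][165:265,160:260] if n=="top" else f["color"][210:330,200:340]
    cv2.imwrite(f"pics/e_{n}.png",cv2.resize(c[...,::-1],None,fx=4,fy=4,interpolation=cv2.INTER_CUBIC))
a=cv2.imread("pics/e_top.png");b=cv2.imread("pics/e_side.png");b=cv2.resize(b,(390,400))
cv2.imwrite("pics/e.png",np.hstack([a,b]))
z=108
while z>93:
    z-=1;move_straight([*p,z],v=30);o=get_obs()
    if (o["ft_force"]-f0)[2]>3: break
print(z,o["t"],o["eef_pos"],o["ft_force"]-f0,o["moment"])
```

```text
8.0917 [484.78914379 142.90140441 108.32623521] [-0.92963917  0.38390874 -1.99985747] [ 0.0022744   0.00987269 -0.05727699]
98 10.6917 [484.75212686 143.0178387   99.04333604] [-3.31054    -0.74922351 16.4278554 ] [-0.35846379  0.76315629 -0.05066395]
```

View pics/e.png

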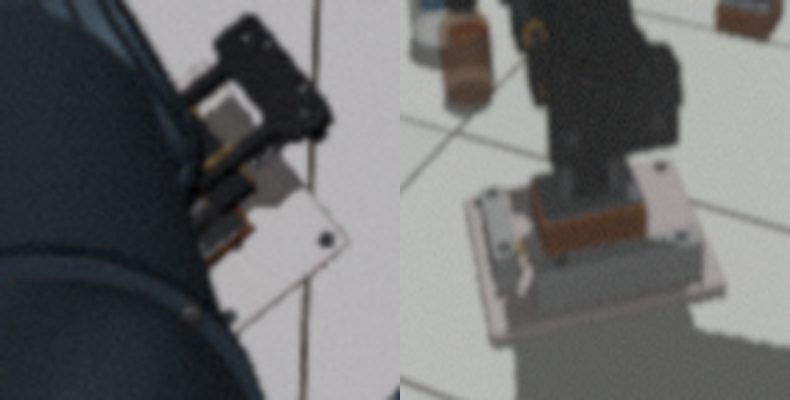

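Contact came at TCP z = 99, which is the expected plate height. I'll ease the down-force and push along nest x, then y, watching the forces.

```bash
cat > push.py <<'E'
from fit import *
from rig import *
f0=np.array([-0.93,0.38,-2.0])
def loc(n=4):
    F=[];
    for _ in range(n): hold(.02);o=get_obs();F.append(o["ft_force"]-f0)
    F=np.mean(F,0);e=N[1].T@(o["eef_pos"][:2]-N[2])
    return np.r_[N[1].T@F[:2],F[2]],e,o
def to(g,z,v=40): move_straight([*(N[1]@g+N[2]),z],v=v)
E
python3 - <<'E'
from push import *
g=np.array([-46.,-36.]);z=98.8
to(g,z);F,e,o=loc();print(F,e,o["eef_pos"][2])
for ax,lim in((0,-24),(1,-14)):
    while g[ax]<lim:
        F,e,o=loc(2)
        g[ax]+=1.0 if -F[ax]<1 and g[ax]<lim-14 else .5
        to(g,z,20);F,e,o=loc(3)
        print(ax,g,np.round(F,1),np.round(e,2),round(o["eef_pos"][2],2),round(o["t"],1))
        if -F[ax]>8 or F[2]>20: break
print(o["moment"],o["grip_width"])
E
```

```text
[-0.91441755 -0.10711614  7.97481409] [-45.83692528 -36.02911578] 99.07852508787437
0 [-45. -36.] [-1.9 -0.2 10.1] [-45.29 -36.08] 99.06 11.3
0 [-44.5 -36. ] [-3.6 -0.  11.1] [-45.05 -36.12] 99.05 11.7
0 [-44. -36.] [-3.4 -0.3 11.2] [-44.56 -36.15] 99.05 12.0
0 [-43.5 -36. ] [-2.6 -0.5 11. ] [-44.05 -36.19] 99.07 12.3
0 [-43. -36.] [-3.4 -0.7 11.1] [-43.56 -36.25] 99.07 12.7
0 [-42.5 -36. ] [-3.5 -0.7 11.1] [-43.09 -36.29] 99.06 13.0
0 [-42. -36.] [-3.5 -0.7 11.1] [-42.57 -36.28] 99.06 13.3
0 [-41.5 -36. ] [-2.8 -0.9 11.1] [-42.06 -36.29] 99.07 13.7
0 [-41. -36.] [-3.3 -0.8 10.9] [-41.53 -36.34] 99.07 14.0
0 [-40.5 -36. ] [-3.2 -0.9 10.5] [-41.07 -36.33] 99.06 14.3
0 [-40. -36.] [-3.  -1.  10.9] [-40.55 -36.33] 99.03 14.7
0 [-39.5 -36. ] [-3.1 -0.6 10.5] [-40.02 -36.35] 99.06 15.0
0 [-39. -36.] [-3.  -0.8 10.4] [-39.57 -36.34] 99.05 15.3
0 [-38.5 -36. ] [-3.2 -0.9 10.5] [-39.03 -36.33] 99.06 15.7
0 [-38. -36.] [-2.6 -0.6 10.6] [-38.56 -36.34] 99.05 16.0
0 [-37.5 -36. ] [-3.   0.1 10.6] [-38.05 -36.37] 99.06 16.3
0 [-37. -36.] [-3.  -1.1 10.8] [-37.57 -36.38] 99.07 16.7
0 [-36.5 -36. 
[... 2640 characters left out ...]
[-28.  -21.5] [-5.2 -6.3 11.8] [-29.57 -23.99] 99.07 32.0
1 [-28. -21.] [-5.5 -6.8 11.1] [-29.57 -23.71] 99.07 32.3
1 [-28.  -20.5] [-5.4 -7.5 11. ] [-29.53 -23.42] 99.08 32.7
1 [-28. -20.] [-5.5 -7.4 11.1] [-29.54 -23.01] 99.09 33.0
1 [-28.  -19.5] [-4.5 -7.9 11.1] [-29.53 -22.61] 99.1 33.3
1 [-28. -19.] [-5.6 -7.8 11.1] [-29.55 -22.15] 99.1 33.7
1 [-28.  -18.5] [-5.4 -7.6 10.8] [-29.57 -21.7 ] 99.07 34.0
1 [-28. -18.] [-5.3 -7.9 11. ] [-29.53 -21.24] 99.09 34.3
1 [-28.  -17.5] [-5.1 -7.7 11.4] [-29.53 -20.8 ] 99.1 34.7
1 [-28. -17.] [-5.1 -7.7 11.7] [-29.52 -20.34] 99.11 35.0
1 [-28.  -16.5] [-5.5 -8.7 11.2] [-29.52 -19.91] 99.1 35.3
[-2.00782654 -0.24706165 -0.03812006] 15.474203793839974
```

Run:
```python
from push import *
g=np.array([-28.,-16.5]);z=98.8
for k in range(6):
    F,e,o=loc(1)
    g+=np.where(-F[:2]<14,1.0,0); to(g,z,30);F,e,o=loc(2)
    print(g,np.round(F,1),np.round(e,2),round(o["eef_pos"][2],2),round(o["t"],1),np.round(o["moment"],2),round(o["grip_width"],2))
    if (-F[:2]>14).all(): break
f=grab_frame("side");cv2.imwrite("pics/g.png",cv2.resize(f["color"][230:320,210:330,::-1],None,fx=6,fy=6,interpolation=cv2.INTER_CUBIC))
```

```text
[-27.  -15.5] [-7.8 -9.9 13.4] [-29.4 -19.6] 99.1 35.6 [-2.57 -0.1  -0.12] 15.84
[-26.  -14.5] [-10.  -11.9  16. ] [-29.27 -19.55] 99.12 35.9 [-3.19 -0.03 -0.05] 15.39
[-25.  -13.5] [-12.2 -14.8  18.4] [-29.14 -19.43] 99.13 36.2 [-3.85  0.03 -0.14] 15.48
[-24.  -13.5] [-15.9 -14.7  22.4] [-29.02 -19.46] 99.11 36.5 [-4.08  0.48 -0.06] 15.59
```

View pics/g.png

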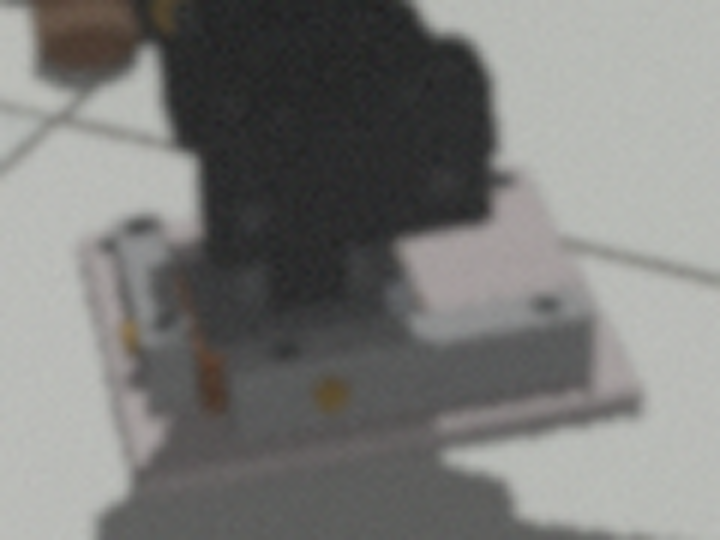

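The picture shows the blank in the corner, with both plungers pushed through to the backs of the stops at (330,390) and (130,335). It's still gripped, and the last 1 mm push steps moved it only about 0.1 mm while the forces rose to about 15 N per stop. I'm handing in now.

Run:
```python
from rig import *
print(job_done())
```

```text
the job is handed in; nothing more can be done
None
```

The oblong blank is in the nest corner, still gripped and pressed against both stops with about 15 N each; I handed the job in at about 37 s, but no verdict came back.

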